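# Unlock the studio tool case: two dials and a draw bolt

### The arm

A 6-joint arm with a two-finger parallel gripper is mounted at the origin on the work surface. World frame = base frame: x ahead of the robot, y to its left, z up, the work surface at z = 0. Lengths are in m, angles in rad, forces in N, time in s.
With the tool pointing down it reaches from about 0.25 to 0.775 m from the base axis. Payload 4 kg.
Tool frame: the origin (TCP) lies between the finger pads; the fingertips stand 25 mm ahead of it and the grasp point (between the pads) lies 6 mm ahead of it (robot.tip_reach is the distance from the TCP to the fingertips, in m); z points along the fingers, y is the line along which they close (so a half turn about z gives the same grasp; the last joint's range is limited). The gripper opens to 94 mm and grips with 3 to 60 N. Pads are 16 mm wide; open, the fingers measure 119 mm over their backs; the gripper's body (75 mm by 177 mm) begins 78 mm behind the grasp point.
Start: joints at [-1.348, 0.087, 1.371, -0, 1.684, -0.103], TCP at [0.176, -0.521, 0.231] pointing down, gripper open.
Joint ranges: [-3.1, 3.1], [-0.76, 2.03], [0.27, 2.55], [-1.08, 4.22], [0.17, 2.65], [-2.57, 2.57]. Speed limits (rad/s): [2.79, 2.79, 3.14, 3.14, 3.14, 3.14].

### API

Orientations are given as [roll, pitch, yaw] about the fixed x, y, z axes, in that order (R = Rz(yaw) Ry(pitch) Rx(roll)).
In Python, from bench import sensors, snapshot, camera_info, ticket, robot gives the robot as it stands.
- The arm moves only by the tool arm_command, never from a script. Its argument "plan" is a list of rows, each an object with "grip": the closure, from -1 (fully open) to 1 (shut); "slide": the shift along the tool's x, y, z normalised to -1 to 1, where 1 is 500 mm, a list of three; "spin": the turn about the tool's z normalised to -1 to 1, where 1 is 5 degrees. A call has 1 to 10 rows; each row shifts and turns the commanded pose from where the row before left it, along the tool's axes as they then stand; what a row does not reach is not made up. A row lasts 1/8 s, in which the tool goes at most 62.5 mm and 10.7 degrees, less where a joint would pass 70% of its speed; a pose out of reach is approached as far as the arm can. A call with a number of a shift or a turn outside -1 to 1 is refused whole. A call with a gripper value outside its range is refused whole. The fingers move at their own pace and stop on an object; the grip force is fixed at half the most. Time passes only in rows, so rows that do not move let the fingers close. It gives the time, the measured TCP pose, the force, the opening and the grip force at its end, in the units of the state.
- sensors.get_obs(): the state, without advancing time (a new reading comes with each control period).
- snapshot(name): name is "scene" or "top"; returns the picture (384x512x3 uint8, red, green, blue); there is no depth.
- camera_info(name): a dict with "fx", "fy", "cx", "cy" (pixels), "position" and "rotation" of the camera in the world. Camera axes: x right, y up, looking along -z (the intrinsics and any distortion apply to the point x, -y, -z); pixel columns grow to the right and rows downward; lengths in m; the calibration is good to about 2 mm. A picture is of the moment at which its call begins. camera_info takes no time and is no camera call.
- ticket.close_job(): hands the job in; it is judged then, once.
The state is a dict: "time": time; "joint_positions": joint angles; "qvel": joint speeds; "joint_torque": joint torques, N m; "tool_pos": TCP position; "ee_rot": TCP orientation; "wrist_force": force on the tool from outside, world axes, zero at the start; "wrist_torque": the same for the moment, N m; "width": finger opening in m; "finger_force": force on a finger pad.
Only numpy, scipy, OpenCV 4.12 (cv2) and the standard library are available. Lean on these libraries where they do the work, as an engineer would, in place of code of your own. Each camera call takes 0.05 s, during which the arm holds its last target. There are 200 camera calls.

### The job

Unlock the grey tool case: set its left dial to 2 and its right dial to 8, then draw the looped bolt between them all the way up and let go of it, so that it stays up. The right dial is worn and frees the bolt only at one spot a little past its 8, on the way to 7, so from 8 turn on slowly and feel for it until the bolt jumps up by itself, and never force a dial or the bolt against the lock. Leave the other things on the bench and on the case where they are.

Things in the scene. Friction and masses are not known exactly. Their poses are not given: they have to be found in the camera images.
- case: grey steel tool case 240 x 360 x 70 mm (x, y, z), fixed, with a dark lock housing on top, its flat deck 100 mm above the bench. Origin: centre of its underside; x points away from the robot, y to the left at yaw 0. In a row along y at case x = -40 mm stand the left dial (y = +95 mm), the bolt (y = 0) and the right dial (y = -95 mm)
- dial_left: left dial: aluminium number disc 70 mm across with a black upright bar grip 46 x 14 mm, turning about the vertical. Origin on its axis, on the deck; x runs along the bar, -x to the zero mark. Zero reads when its yaw equals the case's; turned anticlockwise (from above) by n x 36 deg it reads n. Code 2: yaw 1.257 rad more than the case's; forgiving, within 0.15 rad will do
- dial_left_grip (a point): on the left dial's axis, 28 mm above the deck: height at which to grip its bar across the 14 mm (bar from 6 to 39 mm above the deck, along the dial's x, disc top 7 mm above the deck). Free turning takes 0.05 to 0.15 N m. Both dials start within 0.65 rad of zero
- dial_right: right dial, built like the left. Code 8: yaw 1.257 rad less than the case's. Worn: the true spot lies 0.1 to 0.6 rad further clockwise past the number (short of 7), new each time, unseen, about 0.1 rad wide. With the left dial set, turn on slowly (0.1 rad/s): at the spot the bolt jumps and blocks the dial within about 0.1 rad, felt as a kick, then a rise, of 0.1 N m or more; stop at once
- dial_right_grip (a point): the same grip point on the right dial
- index_left (a point): white line on the deck at the left dial's robot side (case -x) where its number is read; the right dial has one too. Marks: ten, 36 degrees apart, zero is the bold one between two dots (a white dash on that end of the bar), 5 the other bold one; numbers rise clockwise round the disc seen from above
- bolt: steel draw bolt between the dials, slides straight up; the dials' wheels hold its crosspiece down. Origin on the deck when locked. When both dials are right a spring lifts it 4 mm; then it is drawn by hand to its stop 30 mm above locked (friction 2.5 N, weight 1.2 N) and stays where left. Over 20 N between it and a dial's wheel (about 0.8 N m at the dial) harms the lock
- bolt_loop (a point): middle of the bolt's looped handle: its top bar is 10 mm round, along case y, 56 mm between the legs' centre lines, 33 mm free below when locked. Height above the bench: 138 to 139 mm locked, 142 mm sprung, 168 mm fully drawn
- medal: bystander: brass medal disc 44 mm across, 6 mm thick, lying on the back of the case
- wax_tin: bystander: steel tin 48 mm across, 26 mm tall, on the back of the case
- spatula: bystander: modelling spatula 200 mm long, on the bench
- brush: bystander: brush 190 mm long, on the bench
- water_pot: bystander: white cup 80 mm across, 75 mm tall
- slip_jar: bystander: glass jar with white cap, 70 mm across, 100 mm tall
- roller: bystander: wooden roller 36 mm across, 160 mm long, lying on the bench

How it is judged:
By the outcome, as a careful person would: the job done as asked, in the order asked, and still so for the second after the job is handed in, with the robot touching nothing.
It also fails if it takes over 72 s, if anything falls off the work surface, if the arm or the gripper's body presses on something with over 40 N, if the wrist force passes 120 N, or if a joint passes its speed limit or range.

## Working session

There is one attempt and no reset: what is moved stays moved. The work goes in short steps, Python scripts to look and compute and a tool call to move; the robot and the scene stay as the last step left them, time stands still between calls to the robot, and variables do not carry over. Pictures are saved under pics/ and viewed, at most 10 in all, crops included, and the job is handed in when it is done.

Besides the shell and the picture viewer there is one more tool, called after ">>>" as name([rows], argument=value, ...), one row to a line, values as JSON. arm_command: Moves the arm, as the interface text tells. Scaled input: -1 to 1 covers 500 mm each way for a shift and 5 degrees each way for a turn. Its arguments: {"type":"object","properties":{"plan":{"type":"array","items":{"type":"object","properties":{"grip":{"type":"number"},"slide":{"type":"array","items":{"type":"number"}},"spin":{"type":"number"}}}}},"required":["plan"]}

```bash
mkdir -p pics
python3 - <<'E'
from bench import sensors,snapshot,camera_info
import cv2
for n in("scene","top"):
    cv2.imwrite(f"pics/{n}0.png",cv2.resize(snapshot(n)[:,:,::-1],(800,600)) if n=="top" else snapshot(n)[:,:,::-1]); print(n,camera_info(n))
print(sensors.get_obs())
E
```

```text
scene {'fx': 361.55264876229364, 'fy': 361.55264876229364, 'cx': 257.4982501089048, 'cy': 185.30972653094773, 'position': array([ 1.07501565, -0.07021323,  0.93072887]), 'rotation': array([ 0.62956133, -0.01644275,  1.45336584])}
top {'fx': 471.3874578457383, 'fy': 471.3874578457383, 'cx': 256.4558300470262, 'cy': 199.84929639547732, 'position': array([ 0.1592343 , -0.00768814,  1.61416078]), 'rotation': array([ 0.22051697,  0.00524017, -1.56876682])}
{'time': 0.1, 'joint_positions': array([-1.34810671e+00,  8.78581240e-02,  1.37206635e+00,  1.82000034e-05,
        1.68357186e+00, -1.03110845e-01]), 'qvel': array([-0.00038305,  0.00022154, -0.00329441,  0.00021827, -0.00055658,
       -0.000582  ]), 'joint_torque': array([ 1.49185173e-03, -3.41252875e+01, -3.03300905e+01,  7.18964380e-02,
        3.04675859e-02, -9.98341966e-05]), 'tool_pos': array([ 0.17593793, -0.52065075,  0.22945237]), 'ee_rot': array([-3.13970095e+00, -2.13934040e-04,  3.25802293e-01]), 'wrist_force': array([-0.24518774,  0.13550219,  0.15594321]), 'wrist_torque': array([-0.02621636, -0.01012316,  0.03326323]), 'finger_force': 0.0, 'width': 0.09398476035700377}
```

View pics/top0.png

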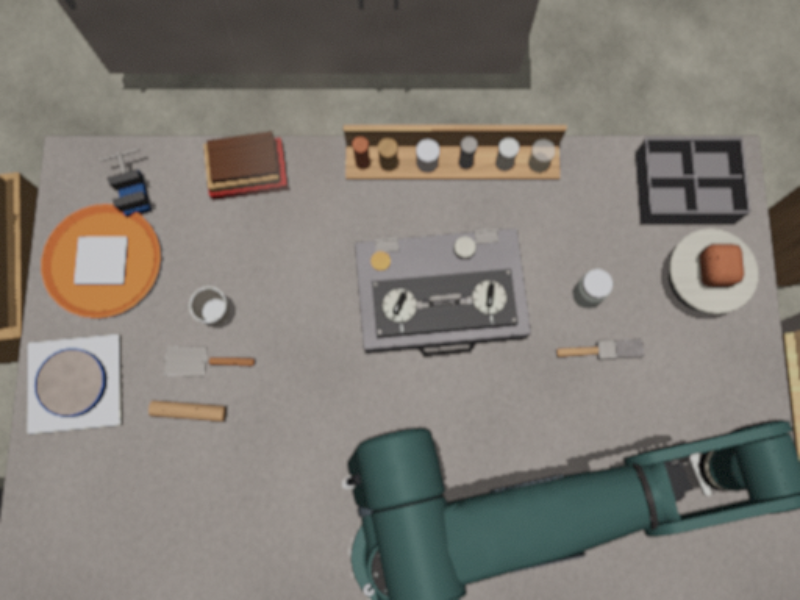

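View pics/scene0.png

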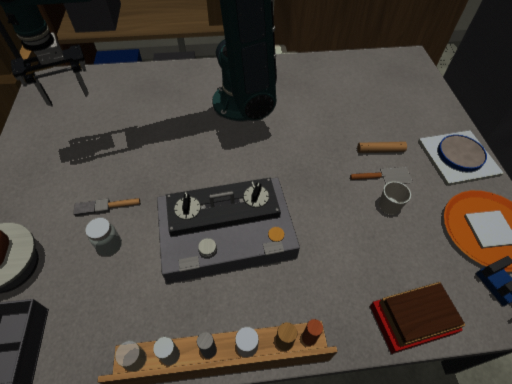

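The top view shows the left dial at about (399,305), the bolt at (446,300) and the right dial at (490,297) in the 800x600 picture. The case is turned slightly anticlockwise, and the scene view agrees. Next I measure the discs and bars.

```bash
cat > h.py <<'E'
import numpy as np,cv2
from scipy.spatial.transform import Rotation as R
from bench import sensors,snapshot,camera_info
def cast(n,uv,z):
    c=camera_info(n);M=R.from_euler('xyz',c['rotation']).as_matrix()
    d=M@np.array([(uv[0]-c['cx'])/c['fx'],-(uv[1]-c['cy'])/c['fy'],-1]);p=np.array(c['position'])
    return p+d*(z-p[2])/d[2]
def rect(n,im,c,half,z,s=4):  # world-plane rectified patch, s px/mm; up=+x, left=+y
    c_=camera_info(n);M=R.from_euler('xyz',c_['rotation']).as_matrix();P=np.array(c_['position'])
    N=int(2*half*1000*s);j,i=np.meshgrid(np.arange(N),np.arange(N))
    X=c[0]+half-i/s/1000;Y=c[1]+half-j/s/1000
    q=np.stack([X-P[0],Y-P[1],np.full_like(X,z-P[2])],-1)@M
    u=c_['cx']+c_['fx']*q[...,0]/-q[...,2];v=c_['cy']-c_['fy']*q[...,1]/-q[...,2]
    return cv2.remap(im,u.astype(np.float32),v.astype(np.float32),cv2.INTER_CUBIC)
E
python3 - <<'E'
from h import *
g={}
for n,L in(("top",[(255.4,195.2),(313.6,190.1)]),("scene",[(257,195),(187,207)])):
    im=snapshot(n);tiles=[];C=[]
    for uv in L:
        p=cast(n,uv,.107)
        for _ in range(3):
            t=rect(n,im,p,.045,.107)
            m=((t.min(2)>135)*255).astype(np.uint8)
            k,_,st,ce=cv2.connectedComponentsWithStats(m)
            pts=np.argwhere(m>0)[:,::-1].astype(np.int32)
            hull=cv2.convexHull(pts[np.hypot(*(pts-180).T)<165])
            (x,y),r=cv2.minEnclosingCircle(hull);mm=cv2.moments(hull);x,y=mm['m10']/mm['m00'],mm['m01']/mm['m00']
            p=p+np.array([-(y-180),-(x-180),0])/4000
        print(n,p.round(4),'r mm',r/4);C.append(p);tiles.append(rect(n,im,p,.045,.107))
    d=C[0]-C[1];print('dist',np.hypot(*d[:2]),'yaw',np.arctan2(-d[0],d[1]));g[n]=np.hstack(tiles)
cv2.imwrite("pics/d.png",cv2.resize(np.vstack([g["top"],g["scene"]])[:,:,::-1],(600,600)))
E
```

```text
top [0.5138 0.003  0.107 ] r mm 39.13986587524414
top [ 0.5299 -0.1827  0.107 ] r mm 39.855690002441406
dist 0.18640930512205278 yaw 0.08632160362067022
scene [0.5085 0.0103 0.107 ] r mm 30.103851318359375
scene [ 0.5278 -0.1867  0.107 ] r mm 29.266578674316406
dist 0.19796985746508253 yaw 0.09761579125364679
```

View pics/d.png

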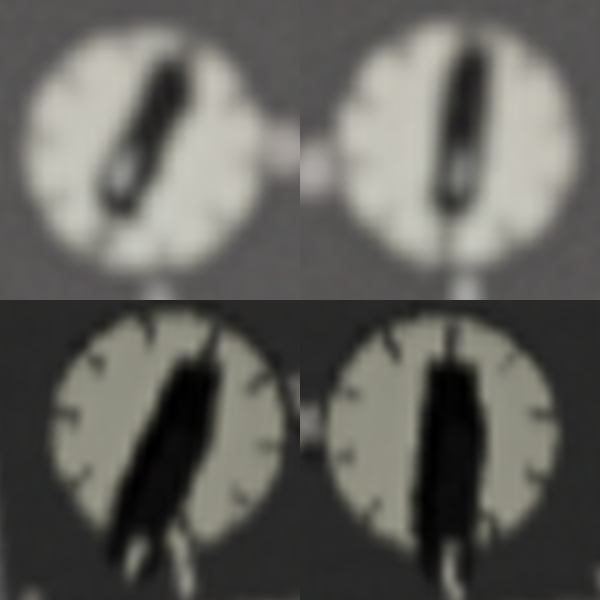

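From the tiles, corrected for centring:

| Item | x, y (m) | Bar yaw (rad, world) |
|---|---|---|
| Left dial | 0.5145, 0.0047 | about -0.39 |
| Right dial | 0.5325, -0.1847 | about -0.10 |

The case yaw is about 0.095 rad. The white zero dash is on the robot end of both bars. I'm moving to the left dial now.

>>> arm_command([
  {"grip": 0,"slide": [0.089,-0.071,0],"spin": 0},
  {"grip": 0,"slide": [0.089,-0.071,0],"spin": 0},
  {"grip": 0,"slide": [0.089,-0.071,0],"spin": 0},
  {"grip": 0,"slide": [0.089,-0.071,0],"spin": 0},
  {"grip": 0,"slide": [0.089,-0.071,0],"spin": 0},
  {"grip": 0,"slide": [0.089,-0.071,0],"spin": 0},
  {"grip": 0,"slide": [0.089,-0.071,0],"spin": 0},
  {"grip": 0,"slide": [0.089,-0.071,0],"spin": 0},
  {"grip": 0,"slide": [0.089,-0.071,0],"spin": 0},
  {"grip": 0,"slide": [0.089,-0.071,0],"spin": 0},
])

```text
time: 1.45
tool_pos: [0.4847, -0.0406, 0.2304]
ee_rot: [3.141, -0.0, 0.326]
wrist_force: [0.8, -0.6, 0.2]
width: 0.0472
finger_force: 0.0
```

>>> arm_command([
  {"grip": 0,"slide": [0.089,-0.071,0],"spin": 0},
  {"grip": 0,"slide": [0,0,0],"spin": 1},
  {"grip": 0,"slide": [0,0,0],"spin": 1},
  {"grip": 0,"slide": [0,0,0],"spin": 1},
  {"grip": 0,"slide": [0,0,0],"spin": 1},
  {"grip": 0,"slide": [0,0,0],"spin": 1},
  {"grip": 0,"slide": [0,0,0],"spin": 1},
  {"grip": 0,"slide": [0,0,0],"spin": 1},
  {"grip": 0,"slide": [0,0,0],"spin": 1},
  {"grip": 0,"slide": [0,0,0],"spin": 0.2},
])

```text
time: 2.7
tool_pos: [0.5146, 0.0056, 0.2302]
ee_rot: [3.141, 0.0, -0.39]
wrist_force: [-0.2, 0.0, -0.0]
width: 0.047
finger_force: 0.0
```

>>> arm_command([
  {"grip": 0,"slide": [0,0,0.05],"spin": 0},
  {"grip": 0,"slide": [0,0,0.05],"spin": 0},
  {"grip": 0,"slide": [0,0,0.05],"spin": 0},
  {"grip": 0,"slide": [0,0,0.025],"spin": 0},
  {"grip": 0,"slide": [0,0,0.012],"spin": 0},
  {"grip": 0,"slide": [0,0,0],"spin": 0},
])

```text
time: 3.45
tool_pos: [0.515, 0.0055, 0.1373]
ee_rot: [-3.142, -0.0, -0.39]
wrist_force: [-0.0, 0.1, 1.1]
width: 0.0473
finger_force: 0.0
```

Run:
```python
from h import *
im=snapshot("scene")[:,:,::-1]
cv2.imwrite("pics/s1.png",cv2.resize(im[130:280,140:320],(720,600),interpolation=cv2.INTER_CUBIC))
```

```text
(no output)
```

View pics/s1.png

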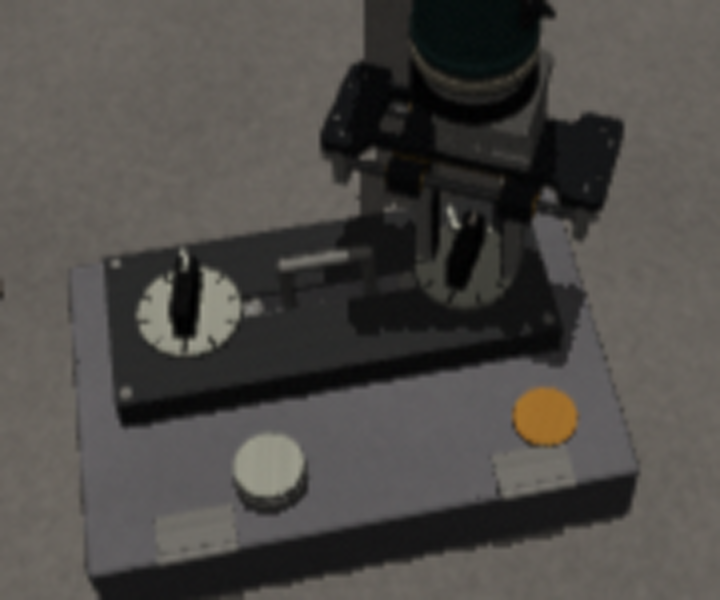

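The fingers straddle the left bar, which is at about (465,255) in the crop, between fingers at about (430,250) and (512,245). I'll close them.

>>> arm_command([
  {"grip": 1,"slide": [0,0,0],"spin": 0},
  {"grip": 1,"slide": [0,0,0],"spin": 0},
  {"grip": 1,"slide": [0,0,0],"spin": 0},
  {"grip": 1,"slide": [0,0,0],"spin": 0},
  {"grip": 1,"slide": [0,0,0],"spin": 0},
])

```text
time: 4.12
tool_pos: [0.514, 0.0028, 0.1373]
ee_rot: [3.135, -0.0, -0.391]
wrist_force: [-4.2, -5.8, 2.2]
width: 0.0141
finger_force: 29.8
```

```bash
python3 -c "
from h import *
o=sensors.get_obs();print(o['tool_pos'],o['ee_rot'],o['wrist_force'],o['wrist_torque'])"
```

```text
[0.51401243 0.00281559 0.13726764] [ 3.13546645e+00 -4.30953810e-04 -3.91182770e-01] [-4.1581701  -5.78213123  2.19624886] [-1.1523053   0.51071313 -0.08688515]
```

>>> arm_command([
  {"grip": 1,"slide": [0,0.006,0],"spin": 0},
  {"grip": 1,"slide": [0,0,0],"spin": -0.5},
  {"grip": 1,"slide": [0,0,0],"spin": -0.5},
  {"grip": 1,"slide": [0,0,0],"spin": -1},
  {"grip": 1,"slide": [0,0,0],"spin": -1},
  {"grip": 1,"slide": [0,0,0],"spin": -1},
])

```text
time: 4.88
tool_pos: [0.5139, 0.0027, 0.1373]
ee_rot: [3.141, -0.001, -0.038]
wrist_force: [0.3, -0.3, -0.0]
width: 0.0135
finger_force: 29.8
```

```bash
python3 -c "
from h import *
o=sensors.get_obs();print(o['tool_pos'],o['ee_rot'],o['wrist_force'],o['wrist_torque'])"
```

```text
[0.51394397 0.00265531 0.13729925] [ 3.14128491e+00 -9.86761847e-04 -3.80350753e-02] [ 0.31598456 -0.34871823 -0.00594825] [-0.22760362  0.02010117 -0.1238468 ]
```

>>> arm_command([
  {"grip": 1,"slide": [0,0,0],"spin": -1},
  {"grip": 1,"slide": [0,0,0],"spin": -1},
  {"grip": 1,"slide": [0,0,0],"spin": -1},
  {"grip": 1,"slide": [0,0,0],"spin": -1},
  {"grip": 1,"slide": [0,0,0],"spin": -1},
  {"grip": 1,"slide": [0,0,0],"spin": -1},
  {"grip": 1,"slide": [0,0,0],"spin": -1},
  {"grip": 1,"slide": [0,0,0],"spin": -1},
  {"grip": 1,"slide": [0,0,0],"spin": -1},
  {"grip": 1,"slide": [0,0,0],"spin": -1},
])

```text
time: 6.12
tool_pos: [0.514, 0.0027, 0.1373]
ee_rot: [3.141, -0.001, 0.835]
wrist_force: [-0.1, -1.7, 1.9]
width: 0.0139
finger_force: 29.8
```

>>> arm_command([
  {"grip": 1,"slide": [0,0,0],"spin": -1},
  {"grip": 1,"slide": [0,0,0],"spin": -1},
  {"grip": 1,"slide": [0,0,0],"spin": -1},
  {"grip": 1,"slide": [0,0,0],"spin": -1},
  {"grip": 1,"slide": [0,0,0],"spin": -1},
  {"grip": 1,"slide": [0,0,0],"spin": -1},
  {"grip": 1,"slide": [0,0,0],"spin": 0},
  {"grip": 1,"slide": [0,0,0],"spin": 0},
])

```text
time: 7.12
tool_pos: [0.514, 0.0027, 0.1373]
ee_rot: [3.141, 0.0, 1.355]
wrist_force: [-0.0, -1.9, 1.3]
width: 0.0137
finger_force: 29.9
```

>>> arm_command([
  {"grip": 0,"slide": [0,0,0],"spin": 0},
  {"grip": 0,"slide": [0,0,0],"spin": 0},
  {"grip": 0,"slide": [0,0,0],"spin": 0},
  {"grip": 0,"slide": [0,0,-0.05],"spin": 0},
  {"grip": 0,"slide": [0,0,-0.1],"spin": 0},
  {"grip": 0,"slide": [0,0,-0.05],"spin": 0},
  {"grip": 0,"slide": [0,0,0],"spin": 0},
])

```text
time: 8.0
tool_pos: [0.5149, 0.0027, 0.2395]
ee_rot: [3.136, -0.001, 1.355]
wrist_force: [-0.5, 0.8, 0.2]
width: 0.0471
finger_force: 0.0
```

Run:
```python
from h import *
o=sensors.get_obs();print(o['tool_pos'],o['ee_rot'],o['joint_positions'])
im=snapshot("scene")
a=rect("scene",im,(.514,.004),.045,.107);b=rect("scene",im,(.5325,-.1847),.045,.107)
cv2.imwrite("pics/s2.png",np.hstack([a,b])[:,:,::-1])
```

```text
[0.51485984 0.0027211  0.23946958] [ 3.13622728e+00 -6.48546988e-04  1.35549501e+00] [-1.04902875e-01  3.22770716e-03  1.44039744e+00  5.38647692e-05
  1.69256334e+00  1.10406867e-01]
```

View pics/s2.png

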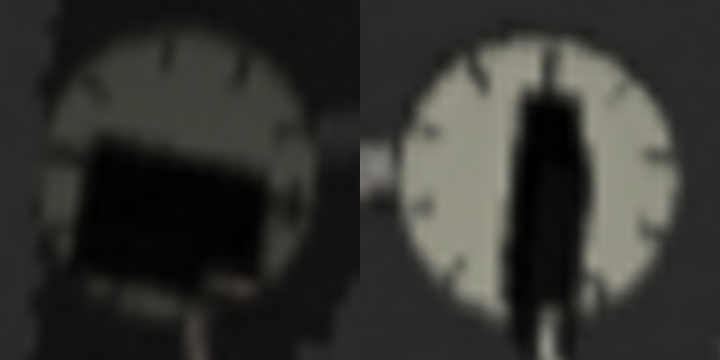

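The left dial reads 2: the mark opposite the index lines up at about (167,45), and the zero dash is on the right end. Now the right dial.

>>> arm_command([
  {"grip": 0,"slide": [-0.09,0.029,0],"spin": 0},
  {"grip": 0,"slide": [-0.09,0.029,0],"spin": 0},
  {"grip": 0,"slide": [-0.09,0.029,0],"spin": 0},
  {"grip": 0,"slide": [-0.09,0.029,0],"spin": 0},
  {"grip": 0,"slide": [0,0,0],"spin": -1},
  {"grip": 0,"slide": [0,0,0],"spin": -1},
  {"grip": 0,"slide": [0,0,0],"spin": -1},
  {"grip": 0,"slide": [0,0,0],"spin": -1},
  {"grip": 0,"slide": [0,0,0],"spin": -1},
  {"grip": 0,"slide": [0,0,0],"spin": -1},
])

```text
time: 9.3
tool_pos: [0.531, -0.185, 0.234]
ee_rot: [-3.138, -0.003, 1.882]
wrist_force: [0.2, -0.3, 0.4]
width: 0.0472
finger_force: 0.0
```

>>> arm_command([
  {"grip": 0,"slide": [0,0,0],"spin": -1},
  {"grip": 0,"slide": [0,0,0],"spin": -1},
  {"grip": 0,"slide": [0,0,0],"spin": -1},
  {"grip": 0,"slide": [0,0,0],"spin": -1},
  {"grip": 0,"slide": [0,0,0],"spin": -1},
  {"grip": 0,"slide": [0,0,0],"spin": -1},
  {"grip": 0,"slide": [0,0,0],"spin": -1},
  {"grip": 0,"slide": [0,0,0],"spin": -1},
  {"grip": 0,"slide": [0,0,0],"spin": -1},
  {"grip": 0,"slide": [0,0,0],"spin": -1},
])

```text
time: 10.55
tool_pos: [0.5309, -0.185, 0.2339]
ee_rot: [3.141, -0.005, 2.755]
wrist_force: [0.4, -0.5, -0.4]
width: 0.0471
finger_force: 0.0
```

>>> arm_command([
  {"grip": 0,"slide": [0,0,0],"spin": -1},
  {"grip": 0,"slide": [0,0,0],"spin": -1},
  {"grip": 0,"slide": [0,0,0],"spin": -1},
  {"grip": 0,"slide": [0,0,0],"spin": -0.4},
  {"grip": 0,"slide": [0,0,0.05],"spin": 0},
  {"grip": 0,"slide": [0,0,0.05],"spin": 0},
])

```text
time: 11.3
tool_pos: [0.5315, -0.1853, 0.1852]
ee_rot: [3.141, -0.001, 3.048]
wrist_force: [0.3, -0.3, 0.3]
width: 0.0469
finger_force: 0.0
```

Run:
```python
from h import *
o=sensors.get_obs();print(o['tool_pos'],o['ee_rot'],o['joint_positions'])
im=snapshot("scene")[:,:,::-1]
cv2.imwrite("pics/s3.png",cv2.resize(im[130:280,140:320],(720,600),interpolation=cv2.INTER_CUBIC))
```

```text
[ 0.53151776 -0.18527798  0.18520852] [ 3.14121479e+00 -1.18359606e-03  3.04800247e+00] [-4.36111268e-01  1.29692991e-01  1.41373612e+00 -4.16276616e-05
  1.59940529e+00 -1.91331835e+00]
```

View pics/s3.png

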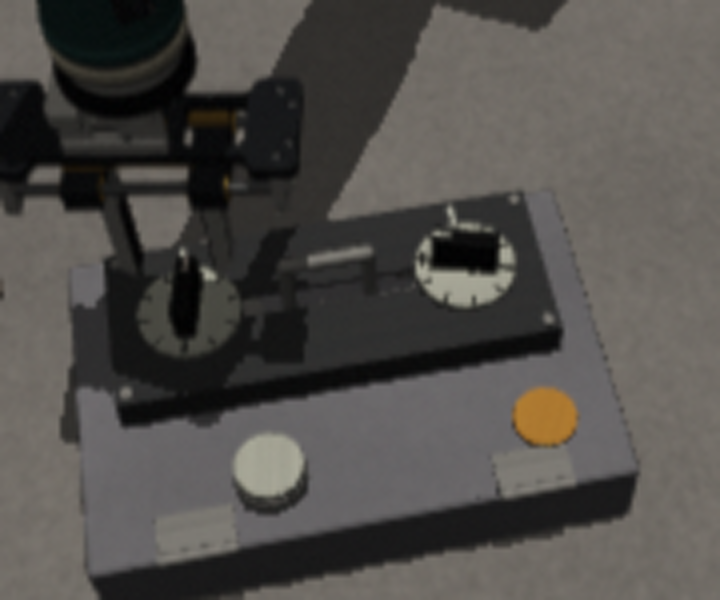

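The tool stands over the right bar at about (187,295), and the left dial at about (465,260) is set. Next: descend and grip.

>>> arm_command([
  {"grip": 0,"slide": [0,0,0.05],"spin": 0},
  {"grip": 0,"slide": [0,0,0.03],"spin": 0},
  {"grip": 0,"slide": [0,0,0.015],"spin": 0},
  {"grip": 0,"slide": [0,0,0],"spin": 0},
])

```text
time: 11.85
tool_pos: [0.5317, -0.1854, 0.1392]
ee_rot: [3.141, -0.001, 3.048]
wrist_force: [-0.1, -0.3, 0.1]
width: 0.0467
finger_force: 0.0
```

>>> arm_command([
  {"grip": 1,"slide": [0,0,0],"spin": 0},
  {"grip": 1,"slide": [0,0,0],"spin": 0},
  {"grip": 1,"slide": [0,0,0],"spin": 0},
  {"grip": 1,"slide": [0,0,0],"spin": 0},
  {"grip": 1,"slide": [0,0,0],"spin": 0},
])

```text
time: 12.48
tool_pos: [0.532, -0.1865, 0.14]
ee_rot: [-3.14, 0.001, 3.048]
wrist_force: [-0.2, -2.4, 1.5]
width: 0.0135
finger_force: 30.0
```

```bash
cat > o.py <<'E'
from h import *
o=sensors.get_obs();print(o['time'],o['tool_pos'].round(4),o['ee_rot'].round(4),o['wrist_force'].round(2),o['wrist_torque'].round(3))
E
python3 o.py
```

```text
12.475 [ 0.532  -0.1865  0.14  ] [-3.1395e+00  9.0000e-04  3.0479e+00] [-0.17 -2.42  1.46] [-0.432 -0.062 -0.011]
```

>>> arm_command([
  {"grip": 1,"slide": [0,-0.002,0],"spin": 0},
  {"grip": 1,"slide": [0,0,0],"spin": 0.5},
  {"grip": 1,"slide": [0,0,0],"spin": 0.5},
  {"grip": 1,"slide": [0,0,0],"spin": 1},
  {"grip": 1,"slide": [0,0,0],"spin": 1},
  {"grip": 1,"slide": [0,0,0],"spin": 1},
  {"grip": 1,"slide": [0,0,0],"spin": 1},
  {"grip": 1,"slide": [0,0,0],"spin": 1},
  {"grip": 1,"slide": [0,0,0],"spin": 1},
  {"grip": 1,"slide": [0,0,0],"spin": 1},
])

```text
time: 13.72
tool_pos: [0.5319, -0.1867, 0.1399]
ee_rot: [-3.142, 0.001, 2.348]
wrist_force: [0.2, -2.3, 1.8]
width: 0.0136
finger_force: 30.0
```

>>> arm_command([
  {"grip": 1,"slide": [0,0,0],"spin": 1},
  {"grip": 1,"slide": [0,0,0],"spin": 1},
  {"grip": 1,"slide": [0,0,0],"spin": 0.8},
  {"grip": 1,"slide": [0,0,0],"spin": 0.5},
  {"grip": 1,"slide": [0,0,0],"spin": 0.3},
  {"grip": 1,"slide": [0,0,0],"spin": 0.14},
])

```text
time: 14.48
tool_pos: [0.5319, -0.1867, 0.1399]
ee_rot: [3.141, 0.001, 2.024]
wrist_force: [-1.4, -2.8, 2.6]
width: 0.0139
finger_force: 30.0
```

```bash
python3 o.py
```

```text
14.475 [ 0.5319 -0.1867  0.1399] [3.1415e+00 9.0000e-04 2.0237e+00] [-1.36 -2.82  2.6 ] [-0.455  0.096  0.113]
```

>>> arm_command([
  {"grip": 1,"slide": [0,0,0],"spin": 0.14},
  {"grip": 1,"slide": [0,0,0],"spin": 0.14},
  {"grip": 1,"slide": [0,0,0],"spin": 0.14},
  {"grip": 1,"slide": [0,0,0],"spin": 0.14},
  {"grip": 1,"slide": [0,0,0],"spin": 0.14},
  {"grip": 1,"slide": [0,0,0],"spin": 0.14},
])

```text
time: 15.22
tool_pos: [0.5319, -0.1867, 0.1399]
ee_rot: [3.141, 0.001, 1.95]
wrist_force: [-1.3, -3.6, 5.2]
width: 0.014
finger_force: 30.0
```

```bash
python3 o.py
```

```text
15.225 [ 0.5319 -0.1867  0.1399] [3.1414e+00 8.0000e-04 1.9499e+00] [-1.32 -3.58  5.25] [-0.596  0.175  0.18 ]
```

>>> arm_command([
  {"grip": 1,"slide": [0,0,0],"spin": 0.14},
  {"grip": 1,"slide": [0,0,0],"spin": 0.14},
  {"grip": 1,"slide": [0,0,0],"spin": 0.14},
])

```text
time: 15.6
tool_pos: [0.5318, -0.1867, 0.1399]
ee_rot: [3.141, 0.001, 1.913]
wrist_force: [-1.3, -3.1, 5.1]
width: 0.0135
finger_force: 30.0
```

```bash
python3 o.py
```

```text
15.6 [ 0.5318 -0.1867  0.1399] [3.1415e+00 8.0000e-04 1.9132e+00] [-1.3  -3.09  5.12] [-0.566  0.194  0.128]
```

```bash
cat >> o.py <<'E'
c=snapshot("scene")[184:204,206:238].min(2).astype(float);w=np.clip(c-c.max()*.6,0,None)
print('loop row',((w.sum(1)*np.arange(20)).sum()/w.sum()).round(2),c.max())
E
python3 o.py
```

```text
15.6 [ 0.5318 -0.1867  0.1399] [3.1415e+00 8.0000e-04 1.9132e+00] [-1.3  -3.09  5.12] [-0.566  0.194  0.128]
loop row 9.31 115.0
```

>>> arm_command([
  {"grip": 1,"slide": [0,0,0],"spin": 0.14},
  {"grip": 1,"slide": [0,0,0],"spin": 0.14},
  {"grip": 1,"slide": [0,0,0],"spin": 0.14},
])

```text
time: 16.02
tool_pos: [0.5319, -0.1867, 0.1399]
ee_rot: [3.141, 0.001, 1.877]
wrist_force: [-0.5, -2.5, 5.5]
width: 0.0137
finger_force: 30.0
```

```bash
python3 o.py
```

```text
16.025 [ 0.5319 -0.1867  0.1399] [3.1414e+00 8.0000e-04 1.8765e+00] [-0.47 -2.55  5.55] [-0.597  0.159  0.167]
loop row 9.3 115.0
```

>>> arm_command([
  {"grip": 1,"slide": [0,0,0],"spin": 0.14},
  {"grip": 1,"slide": [0,0,0],"spin": 0.14},
  {"grip": 1,"slide": [0,0,0],"spin": 0.14},
])

```text
time: 16.45
tool_pos: [0.5318, -0.1867, 0.1399]
ee_rot: [3.141, 0.001, 1.84]
wrist_force: [-1.1, -3.4, 5.9]
width: 0.014
finger_force: 30.0
```

```bash
python3 o.py
```

```text
16.45 [ 0.5318 -0.1867  0.1399] [3.1414e+00 8.0000e-04 1.8399e+00] [-1.11 -3.41  5.92] [-0.619  0.233  0.125]
loop row 9.31 115.0
```

>>> arm_command([
  {"grip": 1,"slide": [0,0,0],"spin": 0.14},
  {"grip": 1,"slide": [0,0,0],"spin": 0.14},
  {"grip": 1,"slide": [0,0,0],"spin": 0.14},
])

```text
time: 16.88
tool_pos: [0.5318, -0.1867, 0.1399]
ee_rot: [3.141, 0.001, 1.803]
wrist_force: [-1.9, -2.6, 5.3]
width: 0.0137
finger_force: 30.0
```

```bash
python3 o.py
```

```text
16.875 [ 0.5318 -0.1867  0.1399] [3.1414e+00 7.0000e-04 1.8033e+00] [-1.89 -2.56  5.33] [-0.646  0.231  0.154]
loop row 9.31 115.0
```

>>> arm_command([
  {"grip": 1,"slide": [0,0,0],"spin": 0.14},
  {"grip": 1,"slide": [0,0,0],"spin": 0.14},
  {"grip": 1,"slide": [0,0,0],"spin": 0.14},
])

```text
time: 17.3
tool_pos: [0.5318, -0.1867, 0.1399]
ee_rot: [3.141, 0.001, 1.767]
wrist_force: [-1.5, -2.9, 4.5]
width: 0.014
finger_force: 30.0
```

```bash
python3 o.py
```

```text
17.3 [ 0.5318 -0.1867  0.1399] [3.1414e+00 7.0000e-04 1.7666e+00] [-1.47 -2.91  4.51] [-0.627  0.234  0.12 ]
loop row 9.29 115.0
```

>>> arm_command([
  {"grip": 1,"slide": [0,0,0],"spin": 0.14},
  {"grip": 1,"slide": [0,0,0],"spin": 0.14},
  {"grip": 1,"slide": [0,0,0],"spin": 0.14},
])

```text
time: 17.73
tool_pos: [0.5318, -0.1867, 0.1399]
ee_rot: [3.141, 0.001, 1.73]
wrist_force: [-1.8, -2.6, 6.1]
width: 0.0139
finger_force: 30.0
```

```bash
python3 o.py
```

```text
17.725 [ 0.5318 -0.1867  0.1399] [3.1414e+00 7.0000e-04 1.7299e+00] [-1.81 -2.61  6.15] [-0.572  0.281  0.147]
loop row 9.3 115.0
```

>>> arm_command([
  {"grip": 1,"slide": [0,0,0],"spin": 0.14},
  {"grip": 1,"slide": [0,0,0],"spin": 0.14},
  {"grip": 1,"slide": [0,0,0],"spin": 0.14},
])

```text
time: 18.15
tool_pos: [0.5318, -0.1867, 0.1399]
ee_rot: [3.141, 0.001, 1.693]
wrist_force: [-1.3, -3.3, 6.5]
width: 0.0136
finger_force: 30.0
```

```bash
python3 o.py
```

```text
18.15 [ 0.5318 -0.1867  0.1399] [3.1414e+00 8.0000e-04 1.6933e+00] [-1.32 -3.26  6.52] [-0.634  0.294  0.143]
loop row 9.31 115.0
```

>>> arm_command([
  {"grip": 1,"slide": [0,0,0],"spin": 0.14},
  {"grip": 1,"slide": [0,0,0],"spin": 0.14},
  {"grip": 1,"slide": [0,0,0],"spin": 0.14},
])

```text
time: 18.58
tool_pos: [0.5318, -0.1867, 0.1399]
ee_rot: [3.141, 0.001, 1.657]
wrist_force: [-1.5, -2.9, 5.4]
width: 0.0137
finger_force: 30.0
```

```bash
python3 o.py
```

```text
18.575 [ 0.5318 -0.1867  0.1399] [3.1414e+00 7.0000e-04 1.6566e+00] [-1.53 -2.93  5.41] [-0.558  0.319  0.086]
loop row 9.3 114.0
```

>>> arm_command([
  {"grip": 1,"slide": [0,0,0],"spin": 0.14},
  {"grip": 1,"slide": [0,0,0],"spin": 0.14},
  {"grip": 1,"slide": [0,0,0],"spin": 0.14},
])

```text
time: 19.0
tool_pos: [0.5318, -0.1867, 0.1399]
ee_rot: [3.141, 0.001, 1.62]
wrist_force: [-1.7, -2.6, 5.0]
width: 0.0137
finger_force: 30.0
```

```bash
python3 o.py
```

```text
19.0 [ 0.5318 -0.1867  0.1399] [3.1414e+00 7.0000e-04 1.6199e+00] [-1.73 -2.65  4.95] [-0.579  0.255  0.105]
loop row 9.28 113.0
```

>>> arm_command([
  {"grip": 1,"slide": [0,0,0],"spin": 0.14},
  {"grip": 1,"slide": [0,0,0],"spin": 0.14},
  {"grip": 1,"slide": [0,0,0],"spin": 0.14},
])

```text
time: 19.42
tool_pos: [0.5318, -0.1867, 0.1399]
ee_rot: [3.141, 0.001, 1.583]
wrist_force: [-1.9, -3.0, 4.7]
width: 0.0135
finger_force: 30.0
```

```bash
python3 o.py
```

```text
19.425 [ 0.5318 -0.1867  0.1399] [3.1413e+00 7.0000e-04 1.5831e+00] [-1.87 -3.04  4.66] [-0.608  0.252  0.057]
loop row 8.65 120.0
```

The loop image moved up by 0.6 px, so the bolt may have jumped. I'll check before turning on.

```bash
python3 o.py; python3 o.py
python3 - <<'E'
from h import *
im=snapshot("scene")[:,:,::-1]
old=cv2.imread("pics/scene0.png")
f=lambda i:cv2.resize(i[180:215,200:245],(450,350),interpolation=cv2.INTER_NEAREST)
a=np.float32(cv2.cvtColor(im,6)[184:204,206:238]);b=np.float32(cv2.cvtColor(old,6)[184:204,206:238])
cv2.imwrite("pics/l.png",np.clip(np.hstack([f(old),f(im)])[:,:800]*1.4,0,255))
E
```

```text
19.475 [ 0.5318 -0.1867  0.1399] [3.1413e+00 6.0000e-04 1.5828e+00] [-2.06 -3.04  5.66] [-0.625  0.275  0.039]
loop row 8.63 120.0
19.525 [ 0.5318 -0.1867  0.1399] [3.1413e+00 7.0000e-04 1.5833e+00] [-1.42 -2.2   4.82] [-0.587  0.272  0.006]
loop row 8.63 119.0[ WARN:0@1.014] global loadsave.cpp:1063 imwrite_ Unsupported depth image for selected encoder is fallbacked to CV_8U.
```

View pics/l.png

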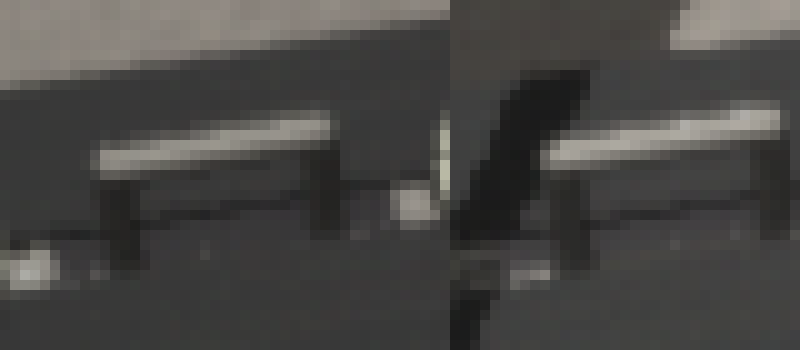

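The loop has risen about 1 px: the bar's left end is at about (545,145) against (95,155) before, and the torque has dropped. That fits the 4 mm jump, so I release the dial and go to the loop.

>>> arm_command([
  {"grip": 0,"slide": [0,0,0],"spin": 0},
  {"grip": 0,"slide": [0,0,0],"spin": 0},
  {"grip": 0,"slide": [0,0,0],"spin": 0},
  {"grip": 0,"slide": [0,0,-0.05],"spin": 0},
  {"grip": 0,"slide": [0,0,-0.08],"spin": 0},
  {"grip": 0,"slide": [0.1,-0.008,0],"spin": 0},
  {"grip": 0,"slide": [0.09,-0.008,0],"spin": 0},
  {"grip": 0,"slide": [0,0,0],"spin": -0.94},
  {"grip": 0,"slide": [0,0,0],"spin": 0},
])

```text
time: 20.75
tool_pos: [0.5224, -0.0909, 0.2043]
ee_rot: [-3.141, -0.0, 1.666]
wrist_force: [0.2, 0.1, 0.9]
width: 0.0473
finger_force: 0.0
```

Run:
```python
from h import *
o=sensors.get_obs();print(o['tool_pos'].round(4),o['ee_rot'].round(4),o['wrist_force'])
im=snapshot("scene")[:,:,::-1]
cv2.imwrite("pics/s4.png",cv2.resize(im[130:280,140:320],(720,600),interpolation=cv2.INTER_CUBIC))
```

```text
[ 0.5224 -0.0909  0.2043] [-3.1414e+00 -3.0000e-04  1.6664e+00] [0.20967379 0.10277728 0.8617794 ]
```

View pics/s4.png

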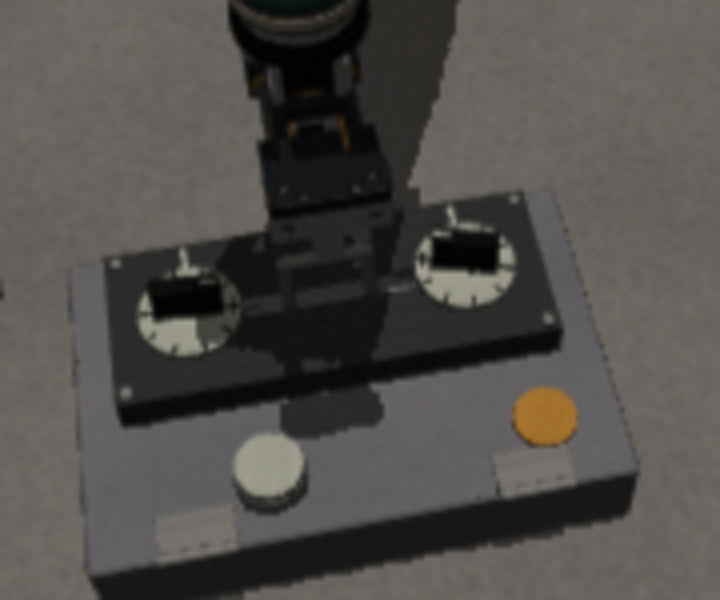

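The gripper is centred over the loop at about (328,260), and both dials are as set. Next: descend and close on the loop.

>>> arm_command([
  {"grip": 0,"slide": [0,0,0.05],"spin": 0},
  {"grip": 0,"slide": [0,0,0.05],"spin": 0},
  {"grip": 0,"slide": [0,0,0.01],"spin": 0},
  {"grip": 0,"slide": [0,0,0],"spin": 0},
])

```text
time: 21.3
tool_pos: [0.5226, -0.0919, 0.1495]
ee_rot: [-3.141, -0.0, 1.665]
wrist_force: [-0.6, -0.4, -0.1]
width: 0.0469
finger_force: 0.0
```

>>> arm_command([
  {"grip": 1,"slide": [0,0,0],"spin": 0},
  {"grip": 1,"slide": [0,0,0],"spin": 0},
  {"grip": 1,"slide": [0,0,0],"spin": 0},
  {"grip": 1,"slide": [0,0,0],"spin": 0},
  {"grip": 1,"slide": [0,0,0],"spin": 0},
])

```text
time: 21.92
tool_pos: [0.5228, -0.0916, 0.1497]
ee_rot: [3.141, 0.0, 1.666]
wrist_force: [1.0, 0.0, 0.2]
width: 0.0093
finger_force: 30.0
```

```bash
python3 o.py
```

```text
21.925 [ 0.5228 -0.0916  0.1497] [3.1407e+00 2.0000e-04 1.6663e+00] [0.99 0.04 0.24] [-0.03  -0.208 -0.052]
loop row 1.4 93.0
```

>>> arm_command([
  {"grip": 1,"slide": [0,0,-0.004],"spin": 0},
  {"grip": 1,"slide": [0,0,-0.004],"spin": 0},
  {"grip": 1,"slide": [0,0,-0.004],"spin": 0},
])

```text
time: 22.35
tool_pos: [0.5227, -0.0916, 0.1553]
ee_rot: [3.141, -0.0, 1.666]
wrist_force: [3.2, 0.6, -3.4]
width: 0.0089
finger_force: 30.0
```

It draws freely at 3.4 N. Continuing up.

>>> arm_command([
  {"grip": 1,"slide": [0,0,-0.008],"spin": 0},
  {"grip": 1,"slide": [0,0,-0.008],"spin": 0},
  {"grip": 1,"slide": [0,0,-0.008],"spin": 0},
  {"grip": 1,"slide": [0,0,-0.006],"spin": 0},
  {"grip": 1,"slide": [0,0,-0.004],"spin": 0},
])

```text
time: 22.98
tool_pos: [0.5227, -0.0916, 0.1728]
ee_rot: [3.141, 0.0, 1.666]
wrist_force: [4.9, 0.3, -3.5]
width: 0.0091
finger_force: 30.0
```

>>> arm_command([
  {"grip": 1,"slide": [0,0,-0.002],"spin": 0},
  {"grip": 1,"slide": [0,0,-0.002],"spin": 0},
])

```text
time: 23.22
tool_pos: [0.5227, -0.0916, 0.1746]
ee_rot: [3.141, 0.0, 1.666]
wrist_force: [4.3, 0.2, -3.8]
width: 0.0091
finger_force: 30.0
```

>>> arm_command([
  {"grip": 1,"slide": [0,0,-0.001],"spin": 0},
  {"grip": 1,"slide": [0,0,-0.001],"spin": 0},
])

```text
time: 23.48
tool_pos: [0.5227, -0.0916, 0.1753]
ee_rot: [3.141, 0.0, 1.666]
wrist_force: [6.2, 0.2, -5.9]
width: 0.009
finger_force: 30.0
```

>>> arm_command([
  {"grip": 1,"slide": [0,0,-0.001],"spin": 0},
])

```text
time: 23.6
tool_pos: [0.5227, -0.0916, 0.1753]
ee_rot: [3.141, -0.0, 1.666]
wrist_force: [6.2, 0.0, -7.2]
width: 0.0094
finger_force: 30.0
```

The force rises and the tool no longer moves, so the bolt is at its stop. Release and retreat.

>>> arm_command([
  {"grip": 0,"slide": [0,0,0],"spin": 0},
  {"grip": 0,"slide": [0,0,0],"spin": 0},
  {"grip": 0,"slide": [0,0,0],"spin": 0},
  {"grip": 0,"slide": [0,0,-0.05],"spin": 0},
  {"grip": 0,"slide": [0,0,-0.1],"spin": 0},
  {"grip": 0,"slide": [-0.05,-0.1,0],"spin": 0},
  {"grip": 0,"slide": [-0.05,-0.1,0],"spin": 0},
  {"grip": 0,"slide": [0,0,0],"spin": 0},
])

```text
time: 24.6
tool_pos: [0.4255, -0.1521, 0.2518]
ee_rot: [3.141, 0.001, 1.662]
wrist_force: [1.1, -0.1, 0.3]
width: 0.0466
finger_force: 0.0
```

Run:
```python
from h import *
o=sensors.get_obs();print(o['tool_pos'].round(4),o['wrist_force'])
im=snapshot("scene")[:,:,::-1]
cv2.imwrite("pics/s5.png",cv2.resize(im[130:280,140:320],(720,600),interpolation=cv2.INTER_CUBIC))
```

```text
[ 0.4255 -0.1521  0.2518] [ 1.11574691 -0.09035373  0.34827882]
```

View pics/s5.png

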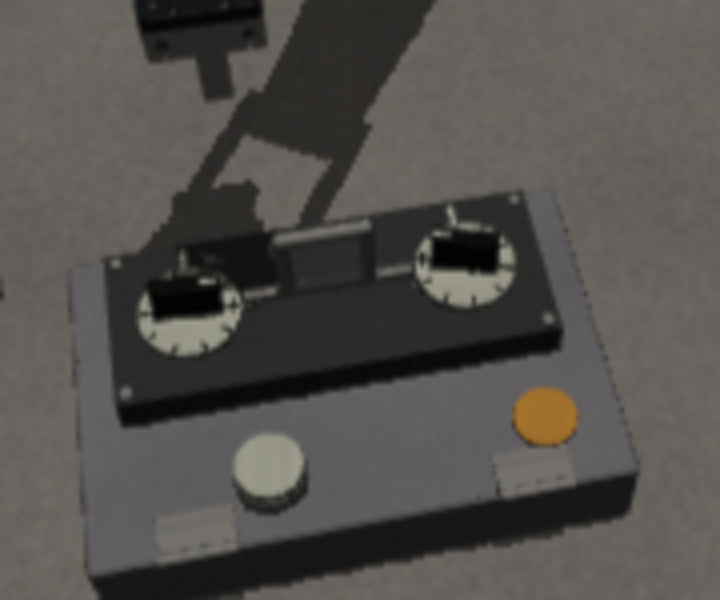

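The loop now stands up at about (322,235), and the dials, tin and medal have not moved. The robot is clear, so I hand the job in.

```bash
python3 -c "
from bench import ticket
print(ticket.close_job())"
```

```text
the job is handed in; nothing more can be done
None
```

The case is unlocked and the job handed in at about 25 s: left dial on 2, right dial at its worn spot about 0.4 rad past 8, and the bolt drawn to its stop and staying up after release.

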